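# Seat the femur section in the three-point specimen mount

### The arm

A 6-joint arm with a two-finger parallel gripper is mounted at the origin on the work surface. World frame = base frame: x ahead of the robot, y to its left, z up, the work surface at z = 0. Lengths are in m, angles in degrees, forces in N, time in s.
With the tool pointing down it reaches from about 0.325 to 0.775 m from the base axis. Payload 5.5 kg.
Tool frame: the origin (TCP) lies at the centre of the arm's flange, where the gripper is bolted on; the fingertips stand 182 mm ahead of it and the grasp point (between the pads) lies 163 mm ahead of it; z points along the fingers, y is the line along which they close (so a half turn about z gives the same grasp; the last joint's range is limited). The gripper opens to 88 mm and grips with 3 to 60 N. Pads are 20 mm wide; open, the fingers measure 115 mm over their backs; the gripper's body (75 mm by 178 mm) begins 61 mm behind the grasp point.
Start: joints at [-73.207, 5.22, 70.514, -0, 104.267, -3.249], TCP at [0.206, -0.564, 0.405] pointing down, gripper open.
Joint ranges: [-164.24, 164.24], [-49.07, 125.15], [9.68, 141.18], [-86.29, 266.29], [3.28, 154.24], [-151.56, 151.56]. Speed limits (degrees/s): [147.25, 147.25, 172.46, 180, 180, 180].

### API

Orientations are given as [roll, pitch, yaw] about the fixed x, y, z axes, in that order (R = Rz(yaw) Ry(pitch) Rx(roll)).
In Python, from station import r gives the robot as it stands. The module is installed in compiled form; this text tells all that it offers. Calls block until the motion is done:
- r.reach(position, orientation): joint-space move of the TCP to a pose.
- r.servo_line(position, rotation=None, speed=0.15): straight line of the TCP; rotation=None keeps the orientation; speed is the mean speed in m/s.
- r.move_joints(angles): joint-space move.
- r.let_go() and r.grab(squeeze=None): open the fingers fully, or close them until they stop; squeeze is the grip in N (None keeps the last).
- r.wait(seconds).
- r.inverse_kinematics(position, orientation): joint angles nearest the present ones, or None.
- r.sense(): the state.
- r.snapshot(name): name is "scene" or "top" or "wrist"; returns a dict with "frame" (420x560x3 uint8, red, green, blue), "fx", "fy", "cx", "cy" (pixels), "R" (3x3) and "t" (3): a world point X has camera coordinates R X + t. Camera axes: x right, y down, z forward; pixel columns grow to the right and rows downward; lengths in m; the calibration is good to about 2 mm. A picture is of the moment at which its call begins. There is no depth.
A pose or a line that the arm cannot do raises r.IKError and nothing moves.
- r.hand_in(): hands the job in; it is judged then, once.
The state is a dict: "clock": time; "joints": joint angles; "joint_vel": joint speeds; "joint_torque": joint torques, N m; "tcp_pos": TCP position; "orientation": TCP orientation; "contact_force": force on the tool from outside, world axes, zero at the start; "torque": the same for the moment, N m; "opening": finger opening in m; "gripper_force": force on a finger pad.
Only numpy, scipy, OpenCV 4.12 (cv2) and the standard library are available. Lean on these libraries where they do the work, as an engineer would, in place of code of your own. Each camera call takes 0.05 s, during which the arm holds its last target. There are 200 camera calls.

### The job

Take the cream femur section from the grey steel shelf, stand it on the bed of the three-point mount and let go, then slide the red jaw up against its black base until the base bears firmly on both brass screw tips and on the jaw's yellow nose, so that it cannot shift or rock, and leave it like that with nothing held. Feel your way: the resin chips if the mount squeezes it hard (12 newtons is too much), and do not drop it in or disturb the other models and things on the table.

Things in the scene. Friction and masses are not known exactly. Their poses are not given: they have to be found in the camera images.
- femur: Femur section model, loose, on the shelf at first (its place in the row varies): cream upright round shaft, 28 mm in diameter, on a round black base 64 mm in diameter and 16 mm thick; 78 mm high in all, reddish marrow spot on top; the shaft flares out over the lowest 20 mm above the base. 0.17 to 0.31 kg. Origin: centre of the underside; z up along the shaft. Being round, its yaw does not matter.
- shelf: Low grey steel shelf (fixed during a run; placed differently each time), 150 x 460 mm, top surface 40 mm above the table. Origin: centre of its foot on the table; y along its length. The femur section, heart, kidney and vertebra stand on it in a row, 114 mm apart.
- mount: Fixed aluminium plate 260 x 190 x 12 mm; place and yaw vary. Origin: underside of the plate below the middle of the bed; x points from the jaw to the two screws (the way the jaw closes), y left of that, z up. The slick flat bed is its top, 12 mm up. Depending on how the screws are set, a seated base has its centre anywhere from 0 to 18 mm to -x of the origin and within 8 mm of it in y.
- load (a point): Point on top of the bed, 22 mm to -x of the mount's middle, axes as the mount's. A base stood with its centre here is clear of both screw tips (by 2 mm or more) and of the jaw's nose (by 11 mm or more), however they are set at the start.
- stop_left: Left screw stop: grey bracket 18 x 30 x 26 mm on the plate, with a 9 mm brass screw, round tip, 9 mm above the bed, pointing at the mount's middle. Origin: bracket's foot, 62 mm from the middle, at +60 degrees from the mount's x; its x points outwards. The screw is locked, its tip 30 to 42 mm inwards of the origin: set anew each time, not reported, to be found by touch or sight.
- stop_right: Right screw stop: the same, at -60 degrees from the mount's x. Its screw is set independently, tip 30 to 42 mm inwards of the origin, not reported.
- jaw: Red jaw 36 x 38 x 17 mm with a black tab (12 along x, 16 along y, 17 to 64 mm above the origin) to pinch or push. Origin: on the bed under the tab; axes as the mount's. Slides along x, starting 100 to 106 mm to -x of the mount's middle, travel to -56; takes 5 N, stays where left. Yellow nose in front, flat face 34 mm ahead of the origin, 9 mm up, 30 mm wide, yields on a spring, 2 N per mm, 2.5 mm at most, then solid.
- heart: Pale pink plastic heart half, 66 x 52 x 47 mm, on the shelf; leave alone. Origin: centre of its underside.
- kidney: Glossy red kidney model on a white foot, 68 x 40 x 39 mm, on the shelf; leave alone. Origin: centre of its underside.
- vertebra: Blue plastic vertebra, about 80 x 72 x 22 mm, lying on the shelf; leave alone. Origin: underside, behind the round body.
- jar: Amber jar, 60 mm in diameter, 85 mm high, beyond the working area; leave alone. Origin: centre of its underside.
- brush: Small brush, 160 mm long, lying on the table in front of the shelf, on the robot's side; leave alone. Origin: underside.
- spare_rib: Cream rib piece, 90 mm long, lying in the blue tray; leave alone.

How it is judged:
By the outcome, as a careful person would: the job done as asked, in the order asked, and still so for the second after the job is handed in, with the robot touching nothing.
It also fails if it takes over 51 s, if anything falls off the work surface, if the arm or the gripper's body presses on something with over 40 N, if the wrist force passes 120 N, or if a joint passes its speed limit or range.

## Working session

There is one attempt and no reset: what is moved stays moved. The work goes in short steps, each a Python script; the robot and the scene stay as the last script left them, time stands still between calls to the robot, and variables do not carry over. Pictures are saved under pics/ and viewed, at most 10 in all, crops included, and the job is handed in when it is done.

```bash
mkdir -p pics; cat > h.py <<'E'
import numpy as np, cv2, pickle
from station import r
def snap(name,fn):
    s=r.snapshot(name); cv2.imwrite('pics/'+fn+'.png',s['frame'][:,:,::-1]); pickle.dump(s,open('pics/'+fn+'.pkl','wb')); return s
def px2w(s,u,v,z):
    R=np.array(s['R']);t=np.array(s['t']); d=R.T@np.array([(u-s['cx'])/s['fx'],(v-s['cy'])/s['fy'],1]); c=-R.T@t
    return c+d*(z-c[2])/d[2]
def w2px(s,X):
    p=np.array(s['R'])@np.array(X)+np.array(s['t']); return np.array([s['fx']*p[0]/p[2]+s['cx'],s['fy']*p[1]/p[2]+s['cy']])
def load(fn): return pickle.load(open('pics/'+fn+'.pkl','rb'))
E
python3 - <<'E'
from h import *
for n in('top','scene'):
    s=snap(n,n+'0'); print(n,s['fx'],-np.array(s['R']).T@s['t'],np.round(s['R'],2).tolist())
print(r.sense())
E
```

```text
top 387.201613443077 [ 0.54179435 -0.01688345  1.09004458] [[-0.02, -1.0, 0.01], [-1.0, 0.02, -0.06], [0.06, -0.01, -1.0]]
scene 436.8047136021121 [ 1.24118434 -0.42831826  0.81671829] [[0.55, 0.83, -0.01], [0.59, -0.4, -0.7], [-0.59, 0.38, -0.71]]
{'clock': 0.1, 'joints': array([-7.32079303e+01,  5.26037980e+00,  7.05734047e+01, -6.83351427e-04,
        1.04268613e+02, -3.24686805e+00]), 'joint_vel': array([ 0.09957286, -0.10241588, -0.13473785,  0.09315915,  0.02358882,
        0.02096601]), 'joint_torque': array([ 3.64935993e-03, -4.47857738e+01, -4.07570672e+01,  7.01898686e-02,
        2.83443031e-02, -1.26026416e-04]), 'tcp_pos': array([ 0.20562576, -0.56372483,  0.40361864]), 'orientation': array([-1.79897729e+02, -5.13810074e-03,  2.00387653e+01]), 'contact_force': array([0.39087267, 0.11402815, 0.53035885]), 'torque': array([-0.02928155, -0.05853326,  0.03721634]), 'gripper_force': 0.0, 'opening': 0.08769989266078221}
```

View pics/top0.png

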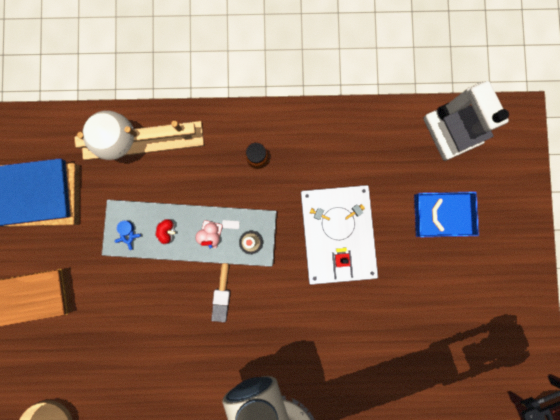

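View pics/scene0.png

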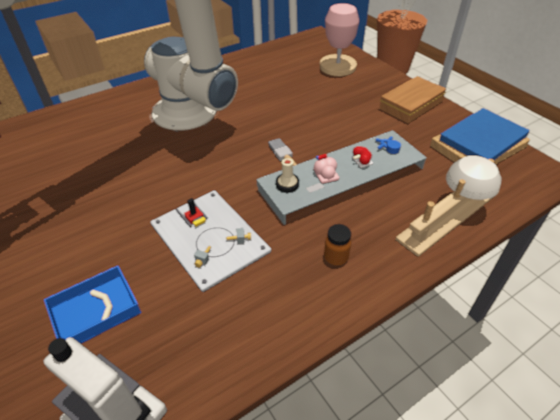

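The top view shows the femur at about (250,242), at the right end of the shelf. The mount is at about (339,235) with the jaw on the robot's side. I'll enlarge this area.

```bash
python3 - <<'E'
from h import *
f=cv2.imread('pics/top0.png')[180:290,230:385]
cv2.imwrite('pics/c1.png',cv2.resize(f,None,fx=5,fy=5,interpolation=cv2.INTER_CUBIC))
E
```

```text
(no output)
```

View pics/c1.png

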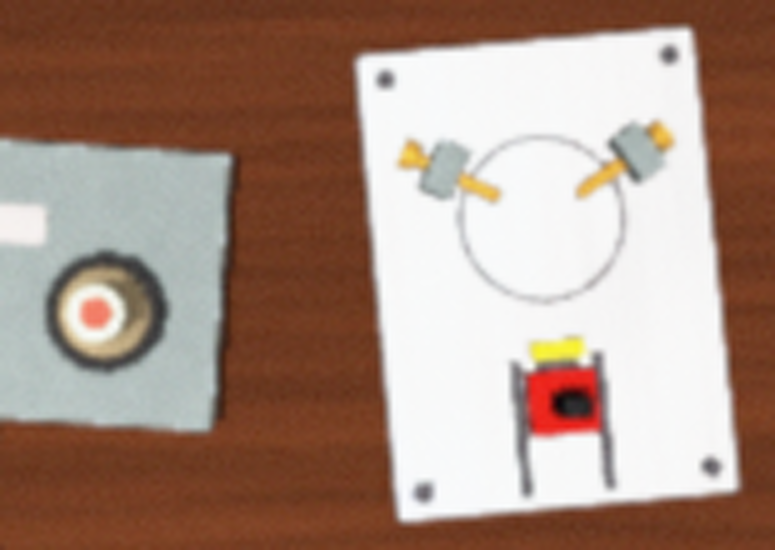

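The crop shows the plate corners at (357,58), (692,28), (739,490) and (400,522), and the bed circle's centre at (543,218). The femur base is centred at about (107,312) and its spot at (95,313).

```bash
python3 - <<'E'
from h import *
s=load('top0')
P=lambda x,y,z:px2w(s,(x+.5)/5-.5+230,(y+.5)/5-.5+180,z)
c=[P(*q,.012) for q in((357,58),(692,28),(739,490),(400,522))]
print('corners',np.round(c,4).tolist(),[np.linalg.norm(c[i]-c[i-1]) for i in range(4)])
print('yaw',[np.degrees(np.arctan2(*(a-b)[1::-1])) for a,b in((c[0],c[3]),(c[1],c[2]))],[np.degrees(np.arctan2(*(c[0]-c[1])[1::-1]))-90,np.degrees(np.arctan2(*(c[3]-c[2])[1::-1]))-90])
print('circ',P(543,218,.012),'mean',np.mean(c,0))
print('brk',P(452,162,.038),P(640,145,.038)) 
print('tips',P(497,197,.021),P(580,194,.021))
print('nose front',P(555,340,.03),'tab',P(573,404,.076))
print('femur base',P(107,312,.056),'top',P(95,313,.118), 'base d',P(47,312,.056)-P(167,312,.056))
print('shelf corners',P(233,155,.04),P(212,432,.04))
E
```

```text
corners [[0.6727, -0.0876, 0.012], [0.6854, -0.2762, 0.012], [0.4277, -0.2924, 0.012], [0.4147, -0.1044, 0.012]] [np.float64(0.25852524955487083), np.float64(0.18903273613212632), np.float64(0.25819833210123977), np.float64(0.18847647992577568)]
yaw [np.float64(3.7257469033595108), np.float64(3.602083118955147)] [np.float64(3.8543365628848676), np.float64(3.9542804423812754)]
circ [ 0.58062438 -0.18891155  0.012     ] mean [ 0.55011579 -0.19013875  0.012     ]
brk [ 0.61135691 -0.13613222  0.038     ] [ 0.61830564 -0.23906395  0.038     ]
tips [ 0.59250744 -0.16238699  0.021     ] [ 0.59311246 -0.20841344  0.021     ]
nose front [ 0.51319284 -0.19038973  0.03      ] tab [ 0.48098057 -0.19113838  0.076     ]
femur base [0.53434927 0.05209611 0.056     ] top [0.53443698 0.05397068 0.118     ] base d [0.00149344 0.06384483 0.        ]
shelf corners [ 0.61776229 -0.01688038  0.04      ] [ 0.46844693 -0.00216264  0.04      ]
```

```bash
cat >> h.py <<'E'
YAW=3.75; O=[180,0,YAW]; ORG=np.array([.5810,-.1889])
c_,s_=np.cos(np.radians(YAW)),np.sin(np.radians(YAW)); M=np.array([[c_,-s_],[s_,c_]])
def mw(x,y): return ORG+M@np.array([x,y])      # mount metres -> world xy
def wm(p): return M.T@(np.array(p)[:2]-ORG)
E
python3 - <<'E'
from h import *
print(r.inverse_kinematics([.5344,.053,.37],O))
r.reach([.5344,.053,.37],O); S=r.sense(); print(S['clock'],S['tcp_pos'],S['orientation'],S['contact_force'])
s=snap('wrist','w1')
print(w2px(s,[.5344,.053,.118]),w2px(s,[.5344,.053,.056]))
E
```

```text
[ 2.03393511e+00 -4.74636146e+00  8.40117774e+01 -2.54444375e-14
  1.00734584e+02  8.82839351e+01]
2.5833 [0.53452661 0.05233679 0.37002304] [ 1.79987440e+02 -3.80358567e-03  3.69318333e+00] [-0.60580187  0.11241112 -0.32271678]
[274.87941087 221.1687797 ] [275.03534026 201.96361346]
```

View pics/w1.png

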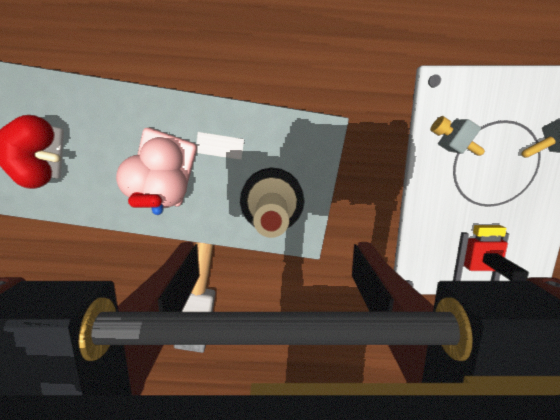

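The wrist view shows the femur spot at (271,220) and its base at (272,201). That's about 2 mm to +y of my estimate, so I'll correct for it, grasp and lift.

```bash
python3 - <<'E'
from h import *
r.servo_line([.5346,.055,.264],O,.12)
r.grab(20); S=r.sense(); print(S['opening'],S['gripper_force'],S['clock'],S['contact_force'],S['tcp_pos'])
r.servo_line([.5346,.055,.345],speed=.12); S=r.sense(); print(S['opening'],S['contact_force'])
p=mw(-.021,.003)
r.servo_line([*p,.345],O,.2)
s=snap('wrist','w2'); S=r.sense(); print(S['clock'],S['tcp_pos'],S['contact_force'],S['opening'])
E
```

```text
0.027753261658777926 19.999938011169434 4.6167 [0.72910473 0.54335013 0.94293244] [0.5345941  0.05504616 0.26397054]
0.027511958244335628 [-0.24491196 -0.24161169 -2.2522995 ]
6.8583 [ 0.55991467 -0.18627159  0.34514144] [-0.19741346  0.68462824 -2.26127218] 0.02731340716731221
```

View pics/w2.png

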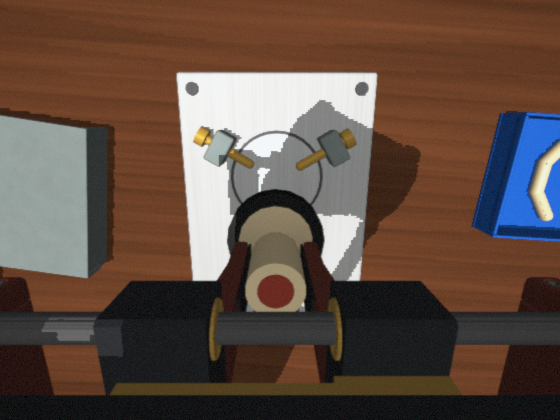

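The femur is held upright, with its spot at (275,291) and base centre at about (276,236). The bed circle is centred at (277,177), the tips are at (253,165) and (298,166), and the plate's far corners are at (177,72) and (376,72).

```bash
python3 - <<'E'
from h import *
s=load('w2')
print('org',px2w(s,277,177,.012),'mc',wm(px2w(s,277,177,.012)))
for q in((177,72),(376,72)): print('corner m',wm(px2w(s,*q,.012)))
for q in((253,165),(298,166)): 
    t=wm(px2w(s,*q,.022)); print('tip m',t,np.linalg.norm(t),np.degrees(np.arctan2(t[1],t[0])))
print('brk',wm(px2w(s,221,147,.038)),wm(px2w(s,335,147,.038)))
z=.345-.264
print('fem top',wm(px2w(s,275,291,.118+z)),'base',wm(px2w(s,276,236,.056+z)),'basew',px2w(s,228,236,.056+z)-px2w(s,324,236,.056+z))
E
```

```text
org [ 0.58133065 -0.18605535  0.012     ] mc [0.000516   0.00281694]
corner m [0.09916982 0.09639204]
corner m [ 0.09926828 -0.08925304]
tip m [0.01397841 0.02633746] 0.029817073049462538 62.04320056206147
tip m [ 0.01305042 -0.01765316] 0.021953303323642644 -53.525657861733734
brk [0.03235467 0.05401594] [ 0.03245394 -0.04983595]
fem top [-0.02064684  0.00433182] base [-0.01700643  0.0038577 ] basew [-0.00415352  0.06191067  0.        ]
```

```bash
python3 - <<'E'
from h import *
p=mw(-.0225,.003)
r.servo_line([*p,.245],O,.1); r.wait(.2)
f0=np.mean([r.sense()['contact_force'] for _ in range(3)],0); print(f0)
z=.245
while z>.232:
    z-=.001; r.servo_line([*p,z],speed=.02); f=r.sense()['contact_force']
    if z<.240: print(round(z,4),f.round(2))
    if f[2]-f0[2]>2.0: break
S=r.sense(); print(S['clock'],S['tcp_pos'])
s=snap('scene','s2'); f=s['frame'][170:300,140:285,::-1]
cv2.imwrite('pics/s2c.png',cv2.resize(f,None,fx=4,fy=4,interpolation=cv2.INTER_CUBIC))
E
```

```text
[-1.47827243  0.32596974 -1.34756387]
0.239 [ 0.12 -0.08 -2.76]
0.238 [-0.06  0.44 -2.43]
0.237 [ 0.04 -0.43 -1.26]
0.236 [ 0.32  0.74 -0.92]
0.235 [ 0.08 -0.73  3.79]
10.7083 [ 0.55852767 -0.18745034  0.23596925]
```

View pics/s2c.png

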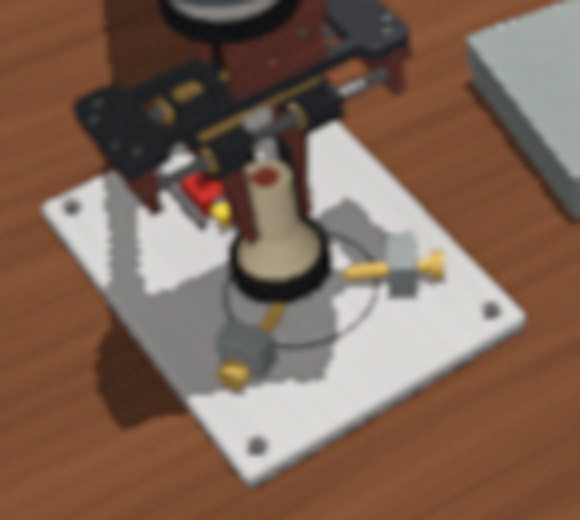

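Touchdown was at TCP z of about 0.236. The base stands clear of both screws, with its centre at about (280,255) in the crop, and clear of the yellow nose. I'll let go, rise, and go behind the jaw tab.

```bash
sed -i 's/-.1889\]/-.1870]/' h.py; python3 - <<'E'
from h import *
r.let_go(); p=r.sense()['tcp_pos']
r.servo_line([*p[:2],.31],speed=.12)
r.servo_line([*mw(-.132,.001),.31],speed=.2)
r.grab(20)
s=snap('wrist','w3')
r.servo_line([*mw(-.132,.001),.222],O,.12); r.wait(.2)
S=r.sense(); print(S['clock'],S['tcp_pos'],S['contact_force'],S['opening'])
E
```

```text
15.7417 [ 0.44948824 -0.19476725  0.22304128] [ 0.49824622  0.14404397 -0.37341431] 0.00022557141083811606
```

View pics/w3.png

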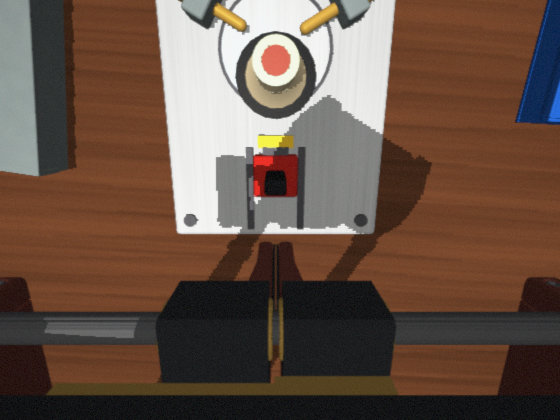

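The fingers (276) line up with the jaw tab (275), and the femur stands upright. I'll push in steps and feel the force.

```bash
cat >> h.py <<'E'
def F(n=4):
    a=[]
    for _ in range(n): a.append(r.sense()['contact_force'][:2]); r.wait(.03)
    return M.T@np.mean(a,0)
def push(xs,lim,y=.001,z=.222,v=.015):
    for x in xs:
        r.servo_line([*mw(x,y),z],O,v); f=F(); S=r.sense(); print(round(x*1e3,2),(wm(S['tcp_pos'])[0]*1e3).round(2),f.round(2))
        if f[0]<lim: print('stop'); return x
E
python3 - <<'E'
from h import *
r.servo_line([*mw(-.119,.001),.222],O,.06); print(F())
push(np.arange(-.117,-.0945,.0015),-8.2)
print(r.sense()['clock'])
E
```

```text
[-0.26021663  0.20225559]
-117.0 -117.18 [-2.16  0.01]
-115.5 -115.71 [-4.97  0.1 ]
-114.0 -114.13 [-4.8   0.42]
-112.5 -112.53 [-4.06  0.48]
-111.0 -111.03 [-3.67  0.29]
-109.5 -109.52 [-4.11  0.15]
-108.0 -108.02 [-4.28  0.6 ]
-106.5 -106.52 [-4.34 -0.12]
-105.0 -105.03 [-3.87  0.22]
-103.5 -103.54 [-4.36  0.31]
-102.0 -102.02 [-4.37  0.72]
-100.5 -100.54 [-4.76  0.15]
-99.0 -99.03 [-4.51  0.01]
-97.5 -97.53 [-4.38  0.47]
-96.0 -96.08 [-5.07 -0.11]
-94.5 -94.55 [-4.96  0.15]
22.4083
```

```bash
python3 - <<'E'
from h import *
push(np.arange(-.0935,-.082,.0007),-7.8)
s=snap('top','t4');print(r.sense()['clock'])
s2=snap('scene','s4')
a=cv2.resize(s['frame'][180:290,300:385,::-1],None,fx=5,fy=5,interpolation=cv2.INTER_CUBIC)
b=cv2.resize(s2['frame'][170:280,150:225,::-1],None,fx=5,fy=5,interpolation=cv2.INTER_CUBIC)
cv2.imwrite('pics/c4.png',np.hstack([a,b]))
E
```

```text
-93.5 -93.62 [-5.81  0.61]
-92.8 -93.02 [-6.75  0.15]
-92.1 -92.44 [-7.2   0.66]
-91.4 -91.84 [-7.61  0.27]
-90.7 -91.26 [-8.88  0.99]
stop
24.375
```

View pics/c4.png

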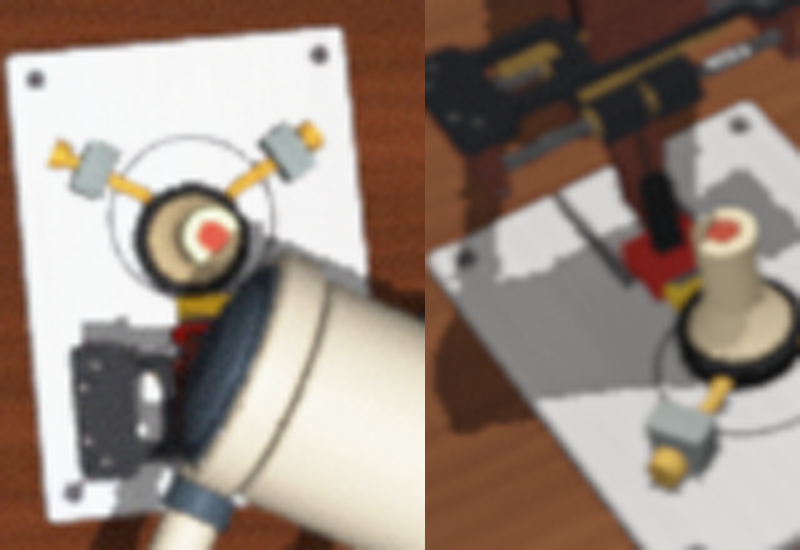

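The base seems to be against both tips and the nose, but I want a close look. I'll back off from the tab and look from above with the wrist camera.

```bash
python3 - <<'E'
from h import *
r.servo_line([*mw(-.106,.001),.222],O,.05)
r.servo_line([*mw(-.106,.001),.305],O,.15)
r.servo_line([*mw(-.070,.001),.305],O,.15); r.wait(.2)
s=snap('wrist','w5'); S=r.sense(); print(S['clock'],S['contact_force'])
c=w2px(s,[*mw(-.0,0),.02]); print(c)
y0=int(max(0,c[1]-45)); x0=int(c[0]-80)
cv2.imwrite('pics/c5.png',cv2.resize(s['frame'][y0:y0+120,x0:x0+160,::-1],None,fx=5,fy=5,interpolation=cv2.INTER_CUBIC)); print(x0,y0)
E
```

```text
26.225 [ 0.52193641  1.03811123 -0.15531697]
[276.99370863 127.39416418]
196 82
```

View pics/c5.png

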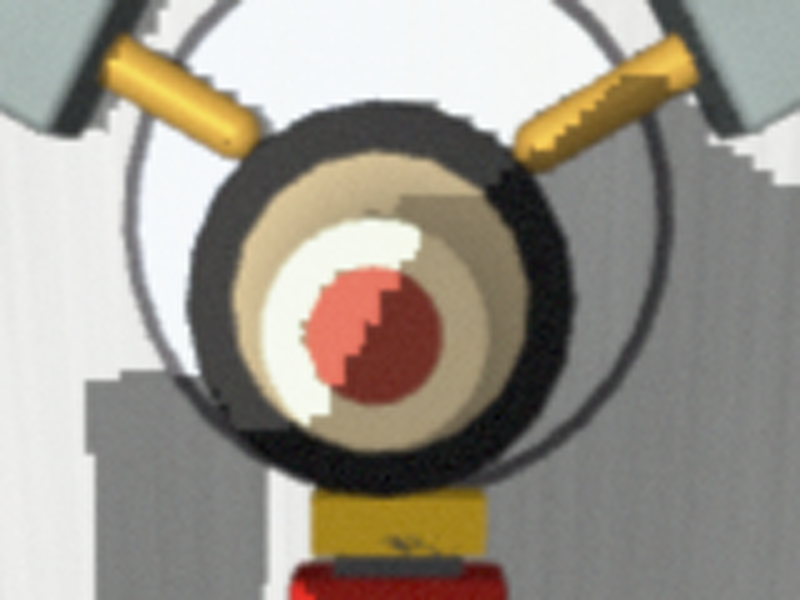

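In the crop, the base centre is at (380,297). The left tip (258,140) and right tip (519,155) are both about 199 px from it, so both bear on the base, and the nose bears at (398,490). The spring load felt was about 4 N. The robot is clear, so I'll hand in.

```bash
python3 -c "
from h import *
p=r.sense()['tcp_pos']; r.servo_line([*p[:2],.36],O,.1); print(r.hand_in(), r.sense()['clock'])"
```

```text
the job is handed in; nothing more can be done
the job is handed in; nothing more can be done
```

The femur section stands upright on the mount bed, pressed against both brass screw tips and the jaw's nose at about 4 N by feel. The robot was clear of everything, and I handed the job in at about 27 s; the hand-in gave no verdict.

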